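Clamp a bearing housing in a ratchet-lever drill vise

ROBOT

A 7-joint arm with a two-finger parallel gripper is mounted at the origin on the work surface. World frame = base frame: x ahead of the robot, y to its left, z up, the work surface at z = 0. Lengths are in m, angles in rad, forces in N, time in s.
With the tool pointing down it reaches from about 0.35 to 0.9 m from the base axis. Payload 8.1 kg.
Tool frame: the origin (TCP) lies at the very end of the fingers, on their centre line; the grasp point (between the pads) lies 19 mm behind it; z points along the fingers, y is the line along which they close (so a half turn about z gives the same grasp; the last joint's range is limited). The gripper opens to 92 mm and grips with 3 to 60 N. Pads are 19 mm wide; open, the fingers measure 130 mm over their backs; the gripper's body (75 mm by 190 mm) begins 47 mm behind the grasp point.
Start: joints at [-1.237, 0.434, 0.025, 1.573, -0.012, 1.134, -0.075], TCP at [0.264, 0.566, 0.227] pointing down, gripper open.
Joint ranges: [-2.62, 2.62], [-0.44, 2.09], [-1.27, 1.32], [0.08, 2.57], [-1.32, 4.46], [0.12, 2], [-2.74, 2.74]. Speed limits (rad/s): [2.22, 2.22, 3.01, 3.01, 3.14, 3.14, 3.14].

INTERFACE

Orientations are given as a rotation vector (axis times angle).
In Python, from cell import arm gives the robot as it stands.
- The arm moves only by the tool jog_arm, never from a script. Its argument "rows" is a list of rows, each a list of 3 entries, a list of its own where there are three numbers: the shift along the world's x, y, z in cm, then the turn, a rotation vector about the world's x, y, z in degrees, then the opening, from 0 (shut) to 1 (fully open). A call has 1 to 8 rows; each row is the pose to reach, as a shift and turn from the pose commanded when the call began; what a row does not reach only later rows make up. A row lasts 1/8 s, in which the tool goes at most 62.5 mm and 10.7 degrees, less where a joint would pass 70% of its speed; a pose out of reach is approached as far as the arm can. A call with a gripper value outside its range is refused whole. The fingers move at their own pace and stop on an object; "newtons" is the grip in N (left out, the last holds). Time passes only in rows, so rows that repeat a pose let the fingers close. It gives the time, the measured TCP pose, the force, the opening and the grip force at its end, in the units of the state.
- arm.observe(): the state, without advancing time (a new reading comes with each control period).
- arm.get_image(name): name is "side" or "top" or "wrist"; returns a dict with "img" (400x640x3 uint8, red, green, blue), "depth" (400x640 float32, m along the optical axis (not along the pixel's ray), 0 where there is no reading), "fx", "fy", "cx", "cy" (pixels), "rvec" (rotation vector, rad) and "tvec" (3), from world to camera coordinates, as OpenCV has them; the wrist camera has in their place "mount" (4x4, takes a point from camera to tool coordinates, whose origin is the TCP and whose axes are the flange's). Camera axes: x right, y down, z forward; pixel columns grow to the right and rows downward; lengths in m; the calibration is good to about 2 mm. A picture is of the moment at which its call begins: read the wrist's pose just before it.
- arm.sign_off(): hands the job in; it is judged then, once.
The state is a dict: "clock": time; "joints": joint angles; "dq": joint speeds; "joint_efforts": joint torques, N m; "position": TCP position; "ee_rot": TCP orientation; "force": force on the tool from outside, world axes, zero at the start; "ft_torque": the same for the moment, N m; "width": opening from 0.0 (shut) to 1.0 (fully open); "gripper_force": force on a finger pad.
Only numpy, scipy, OpenCV 4.12 (cv2) and the standard library are available. Lean on these libraries where they do the work, as an engineer would, in place of code of your own. Each camera call takes 0.05 s, during which the arm holds its last target. There are 200 camera calls.

TASK

Stand the small cast bearing housing upright on the bed of the drill vise, centred between the jaws with its long sides parallel to the jaw faces, and let go of it. Then swing the vise's ratchet lever back and forth to close the jaw notch by notch until the housing is held firmly: stop pulling when the pull at the knob climbs to about 9 newtons, because forcing it further crushes the casting. Finish with the lever swung all the way back to its rear stop and let go of it.

Things in the scene. Friction and masses are not known exactly. Their poses are not given: they have to be found in the camera images.
- housing: Loose cast-aluminium bearing housing, 0.3 kg: foot 50 mm (its x) by 36 mm (its y) by 30 mm high, an upright round boss 30 mm across and 36 mm high on its middle (66 mm over all). Origin: centre of the underside, z up. Starts upright on the bench at any yaw. Its 36 mm dimension goes across the jaws. Grip it by the boss.
- vise: Dark iron drill vise fixed to the bench. Base plate 130 mm (x -65 to 65) by 255 mm (y -190 to 65), 20 mm thick; its top is the bed. Origin: on the bench, on the vertical axis of wheel and lever, z up. Jaws close along y, on the -y side of the wheel, fixed jaw at the far -y end; steel, 70 mm wide about x = 0, tops 50 mm above the bench. Toothed wheel 93 mm across, 30 notches, lies flat 32-44 mm up.
- seat (a point): Point on the vise bed (20 mm above the bench) at the foot of the fixed jaw's clamping face, middle of its width; axes as the vise's: the free space for the housing lies to +y of it. The bare jaws are 57 to 60 mm apart at the start. An aluminium packing plate (66 mm wide, 27 mm high) wedged before the fixed jaw brings the face that the housing will meet 0 to 14 mm nearer; how much is not measured.
- jaw: Moving jaw, steel, 70 x 23 x 30 mm. Origin: foot of its clamping face on the bed, middle of its width; axes as the vise's. Closes along the vise's -y by 1.15 mm per wheel notch and pushes the housing along the bed to the packing plate; from then the clamping force climbs steeply, about 100 N per notch. Well clamped is 20 to 270 N; above 270 N the casting is crushed.
- knob (a point): Centre of the upright black knob (cylinder 22 mm across, 46 mm high, top 108 mm above the bench) at the end of the ratchet lever, 130 mm from its axis; this point is 85 mm above the bench. The lever's flat bar lies below it, 50 to 62 mm up. Pull needed at the knob, across the lever, on the working stroke: 1 to 2.5 N while the jaw runs free, 9 N when properly tight; 13 N crushes the casting.
- pivot (a point): Point on the vertical axis of lever and wheel, at the top of the lever's hub, 62 mm above the bench. Once the housing is gripped, the pull at the knob climbs by about 4 N per notch (12 degrees) of the wheel. On the back swing a second pawl holds the wheel, which only settles back to the last notch passed and at first pushes the lever back with it.
- lever (a joint): Angle of the ratchet lever about its vertical axis, 0 to 1.4 rad. At 0 it is on its rear stop, pointing half-way between the vise's +x and +y; it grows counter-clockwise seen from above (knob towards the robot). Growing is the working stroke: its pawl turns the wheel and closes the jaw, after up to one notch (0.21 rad) of idle play. Back swings click freely over the teeth. It stays where it is left.

How it is judged:
By the outcome, as a careful person would: the job done as asked, in the order asked, and still so for the second after the job is handed in, with the robot touching nothing.
It also fails if it takes over 72 s, if anything falls off the work surface, if the arm or the gripper's body presses on something with over 40 N, if the wrist force passes 120 N, or if a joint passes its speed limit or range.

## Working session

There is one attempt and no reset: what is moved stays moved. The work goes in short steps, Python scripts to look and compute and a tool call to move; the robot and the scene stay as the last step left them, time stands still between calls to the robot, and variables do not carry over. Pictures are saved under pics/ and viewed, at most 10 in all, crops included, and the job is handed in when it is done.

Besides the shell and the picture viewer there is one more tool, called as a command line: name --argument value ..., lists and objects as JSON in quotes. jog_arm: Moves the arm, as the interface text tells. Its arguments: {"type":"object","properties":{"rows":{"type":"array","items":{"type":"array"}},"newtons":{"type":"number"}},"required":["rows"]}

```bash
mkdir -p pics; ls
cat > h.py <<'E'
import numpy as np, cv2
from cell import arm
from scipy.spatial.transform import Rotation as R
def cam(n):
    s=arm.observe(); d=arm.get_image(n)
    if n=="wrist":
        T=np.eye(4);T[:3,:3]=R.from_rotvec(s["ee_rot"]).as_matrix();T[:3,3]=s["position"]
        M=T@np.array(d["mount"])
    else:
        M=np.eye(4);Rm=cv2.Rodrigues(np.array(d["rvec"],float))[0]
        M[:3,:3]=Rm.T;M[:3,3]=-Rm.T@np.array(d["tvec"],float).ravel()
    d["M"]=M;return d
def cloud(d):
    v,u=np.mgrid[0:400,0:640];z=d["depth"]
    p=np.stack([(u-d["cx"])/d["fx"]*z,(v-d["cy"])/d["fy"]*z,z],-1)
    return p@d["M"][:3,:3].T+d["M"][:3,3]
def ray(d,u,v,h):
    r=d["M"][:3,:3]@np.array([(u-d["cx"])/d["fx"],(v-d["cy"])/d["fy"],1.]);o=d["M"][:3,3]
    return o+r*(h-o[2])/r[2]
def save(d,n): cv2.imwrite("pics/"+n,cv2.cvtColor(d["img"],cv2.COLOR_RGB2BGR))
E
python3 - <<'E'
from h import *
s=arm.observe();print(s)
for n in("top","side"):
    d=cam(n);save(d,n+"0.png");np.savez(n+"0.npz",**d);print(n,d["M"].round(3).tolist(),d["fx"])
E
```

```text
pics
{'clock': 0.0, 'joints': array([-1.23659861,  0.43520783,  0.02491435,  1.57409823, -0.01159631,
        1.13396332, -0.07508943]), 'dq': array([ 1.48066556e-03, -8.81268751e-04,  2.04878897e-04,  2.35339545e-04,
        1.05475021e-03, -2.90796257e-05, -3.04871138e-04]), 'joint_efforts': array([ 1.30211600e-03, -6.67853308e+01,  9.85958241e-01, -3.14454854e+01,
       -6.04507048e-02,  4.29760851e-02,  1.78139180e-04]), 'position': array([0.2642091 , 0.56585459, 0.22595325]), 'ee_rot': array([-6.80638796e-01, -3.06675306e+00,  2.38267200e-03]), 'force': array([0.38961661, 0.05009092, 0.47276256]), 'ft_torque': array([ 0.02214742, -0.01690934,  0.00784273]), 'gripper_force': 0.0, 'width': 0.9990437070162975}
top [[-0.002, -0.993, 0.122, 0.454], [-1.0, 0.002, -0.006, -0.107], [0.005, -0.122, -0.993, 1.027], [0.0, 0.0, 0.0, 1.0]] 463.7210552952714
side [[0.805, -0.452, 0.384, 0.227], [-0.593, -0.616, 0.519, -0.569], [0.002, -0.645, -0.764, 0.806], [0.0, 0.0, 0.0, 1.0]] 482.5448862366407
```

View pics/top0.png

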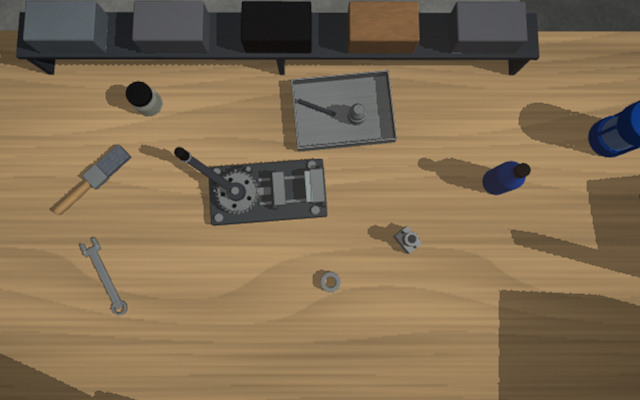

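View pics/side0.png

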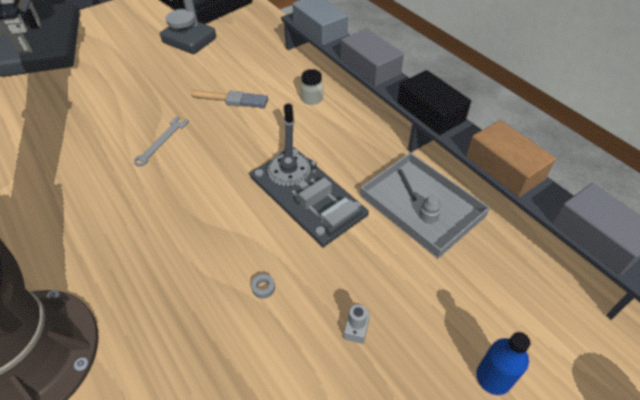

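The top view shows the housing at about (408,239), the wheel hub at (236,190), the knob at (181,153), the vise jaws at columns 270–325, and the fixed jaw on the right (-y).

```bash
cat > m.py <<'E'
from h import *
d=dict(np.load("top0.npz"));P=cloud(d);
def blob(u0,u1,v0,v1,z0,z1):
    m=np.zeros((400,640),bool);m[v0:v1,u0:u1]=1
    m&=(P[...,2]>z0)&(P[...,2]<z1);return P[m]
b=blob(385,430,220,260,.058,.075);print("boss",len(b),b.mean(0),np.ptp(b,axis=0))
f=blob(385,430,220,260,.022,.038);r=cv2.minAreaRect((f[:,:2]*1000).astype(np.float32));print("foot",r,len(f))
k=blob(165,200,140,170,.095,.12);print("knob",len(k),k.mean(0))
h=blob(222,250,178,203,.055,.07);print("hub",len(h),h.mean(0))
v=blob(200,335,150,230,.012,.06);r=cv2.minAreaRect((v[:,:2]*1000).astype(np.float32));print("vise",r,len(v))
for (u,w) in [(188,210),(290,210)]: pass
j=blob(255,335,150,230,.044,.056);print("jaws",len(j));
import numpy as np
jm=np.zeros((400,640),np.uint8);jm[150:230,255:335]=((P[150:230,255:335,2]>.044)&(P[150:230,255:335,2]<.056))
n,l,st,c=cv2.connectedComponentsWithStats(jm)
for i in range(1,n):
    if st[i,4]>30:
        q=P[l==i];print(st[i],q.mean(0).round(4),cv2.minAreaRect((q[:,:2]*1000).astype(np.float32)))
print((P[150:225:6,265:330:5,2]*1000).astype(int))
E
python3 m.py
```

```text
boss 168 [ 0.4897419  -0.29725007  0.06612683] [0.02908807 0.02805901 0.01264857]
foot ((489.7084045410156, -298.0575256347656), (50.04214859008789, 36.5983772277832), 39.34782409667969) 223
knob 102 [0.66377108 0.17504463 0.10586358]
hub 327 [0.59453763 0.07373204 0.06208382]
vise ((607.4188232421875, 11.119277954101562), (153.33639526367188, 260.631103515625), 4.4842848777771) 6449
jaws 956
[305 169  21  34 576] [ 0.6042 -0.0973  0.0492] ((604.17822265625, -98.76361083984375), (71.3818130493164, 41.940040588378906), 4.505060195922852)
[273 172  13  34 362] [ 0.5979 -0.021   0.0503] ((598.5035400390625, -20.696550369262695), (70.20890045166016, 23.449262619018555), 4.854937553405762)
[[   1    0    1   -2    0    2    0   17   10    5    0    1    2]
 [   0    1    2    0    1    0    3   -3    0   -2   -1    0    2]
 [   0    0   15   19   19   20   20   17   20   24   18   18    0]
 [  21   19   18   19   22   20   21   18   20   27   21   42    1]
 [1027   34   50   51   19   18   19   17   51   50   48   50   -2]
 [  20   27   49   48   21   20   18   18   20   46   49   49    3]
 [  18   18   48   51   18   20   20   18   19   50   48   51   40]
 [  29   28   52   51   33   21   17   19   18   48   52   50   39]
 [  21   19   47   49   49   20   15   20   20   44   46   49   39]
 [  20   23   48   50   48   21   20   19   18   17   22   21   40]
 [  21   20   20   19   20   20   16   18   19   20   27   21   22]
 [  18   25   18   19   17   18   17   22   18   22   17   17   19]
 [  -4    2    2   -1    1    0   -1   -1   -1    3    0   -2   -3]]
```

jog_arm --rows '[[[6,-6,0],[0,0,-3],1],[[10,-12,0],[0,0,-6],1],[[13,-18,0],[0,0,-9],1],[[16,-24,0],[0,0,-12],1],[[18,-30,0],[0,0,-15],1],[[20,-36,0],[0,0,-18],1],[[21,-42,0],[0,0,-20],1],[[22,-48,0],[0,0,-22],1]]'

```text
clock: 1.1
position: [0.4773, 0.1213, 0.2266]
ee_rot: [1.255, 2.88, 0.0]
force: [1.3, 0.2, 0.1]
width: 1.003
gripper_force: 0.0
```

jog_arm --rows '[[[0,-6,0],[0,0,-1],1],[[0,-12,0],[0,0,-2],1],[[0,-18,0],[0,0,-3],1],[[0.5,-24,0],[0,0,-3.6],1],[[0.6,-30,0],[0,0,-3.6],1],[[0.6,-35,0],[0,0,-3.6],1],[[0.6,-38.4,0],[0,0,-3.6],1],[[0.6,-38.4,0],[0,0,-3.6],1]]'

```text
clock: 2.1
position: [0.4821, -0.2637, 0.2265]
ee_rot: [-1.35, -2.836, 0.002]
force: [0.2, 1.3, -0.4]
width: 1.0
gripper_force: 0.0
```

```bash
cat > w.py <<'E'
from h import *
import sys
s=arm.observe();print(s["position"],s["ee_rot"],s["joints"].round(2))
d=cam("wrist");save(d,sys.argv[1]);P=cloud(d);np.savez(sys.argv[1]+".npz",**d)
np.save("P.npy",P);print(d["M"].round(3)[:3].tolist())
E
python3 w.py w1.png; python3 -c "
from h import *
P=np.load('P.npy');x=P[...,:2]
near=np.hypot(x[...,0]-.49,x[...,1]+.297)<.06
b=P[near&(P[...,2]>.058)&(P[...,2]<.072)];f=P[near&(P[...,2]>.024)&(P[...,2]<.036)]
print(len(b),cv2.minEnclosingCircle((b[:,:2]*1000).astype(np.float32)),len(f),cv2.minAreaRect((f[:,:2]*1000).astype(np.float32)))"
```

```text
[ 0.48207128 -0.26371639  0.22647015] [-1.35028731e+00 -2.83641443e+00  2.45151778e-03] [ 0.02  0.33  0.5   1.79 -0.18  1.07  1.27]
[[0.776, 0.6, 0.194, 0.429], [0.631, -0.737, -0.241, -0.199], [-0.001, 0.31, -0.951, 0.384]]
522 ((489.56304931640625, -297.63037109375), 14.850404739379883) 593 ((488.953857421875, -297.6189880371094), (49.36383056640625, 35.589359283447266), 38.700923919677734)
```

View pics/w1.png

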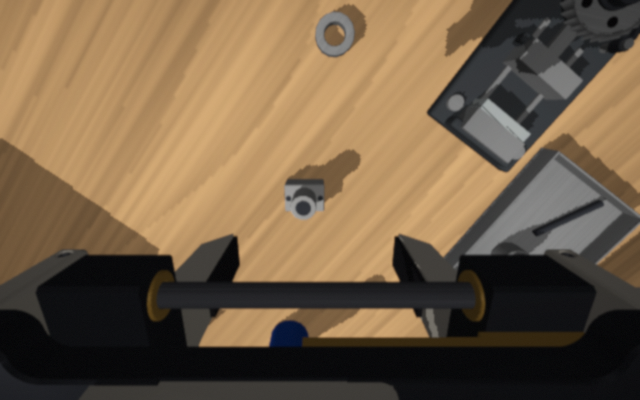

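The wrist view shows the housing at (304,197), i.e. (0.489,-0.298) at yaw 39°. This agrees with the top view.

jog_arm --rows '[[[0,0,-4],[0,0,0],1],[[0,0,-9],[0,0,0],1],[[0,0,-14],[0,0,0],1],[[0,0,-17],[0,0,0],1],[[0,0,-18.9],[0,0,0],1],[[0,0,-18.9],[0,0,0],1],[[0,0,-18.9],[0,0,0],1]]'

```text
clock: 3.02
position: [0.4838, -0.26, 0.0385]
ee_rot: [1.342, 2.84, 0.001]
force: [0.1, -0.9, 0.8]
width: 1.001
gripper_force: 0.0
```

jog_arm --rows '[[[0.3,-2,0],[0,0,0],1],[[0.55,-3.7,0],[0,0,0],1],[[0.55,-3.7,0],[0,0,0],1],[[0.55,-3.7,0],[0,0,0],1]]'

```text
clock: 3.52
position: [0.4885, -0.2976, 0.0377]
ee_rot: [-1.344, -2.839, -0.001]
force: [-0.7, 0.4, 0.4]
width: 0.995
gripper_force: 0.0
```

jog_arm --rows '[[[0,0,-0.1],[0,0,0],0.2],[[0,0,-0.1],[0,0,0],0.2],[[0,0,-0.1],[0,0,0],0.2],[[0,0,-0.1],[0,0,0],0.2],[[0,0,-0.1],[0,0,0],0.2],[[0,0,-0.1],[0,0,0],0.2]]' --newtons 25

```text
clock: 4.28
position: [0.4887, -0.2976, 0.0368]
ee_rot: [1.343, 2.84, 0.0]
force: [0.3, -1.0, -0.2]
width: 0.399
gripper_force: 0.0
```

jog_arm --rows '[[[0,0,0],[0,0,0],0.2],[[0,0,0],[0,0,0],0.2],[[0,0,0],[0,0,0],0.2]]'

```text
clock: 4.65
position: [0.4888, -0.2975, 0.0367]
ee_rot: [1.343, 2.84, 0.0]
force: [1.8, 0.6, 0.7]
width: 0.322
gripper_force: 25.0
```

jog_arm --rows '[[[0,0,5],[0,0,0],0.2],[[0,2,10],[0,0,-5],0.2],[[3,7,16],[0,0,-10],0.2],[[5,12,16.3],[0,0,-15],0.2],[[7,17,16.3],[0,0,-20],0.2],[[9,22,16.3],[0,0,-25],0.2],[[11,26,16.3],[0,0,-30],0.2],[[11.3,29.7,16.3],[0,0,-34.6],0.2]]'

```text
clock: 5.65
position: [0.6021, 0.0013, 0.1991]
ee_rot: [-2.129, -2.31, 0.001]
force: [0.2, 0.0, -3.3]
width: 0.32
gripper_force: 25.0
```

jog_arm --rows '[[[0,0,0],[0,0,0],0.2],[[0,0,0],[0,0,0],0.2]]'

```text
clock: 5.9
position: [0.6011, -0.0014, 0.1994]
ee_rot: [-2.127, -2.312, 0.002]
force: [-0.3, 0.6, -1.2]
width: 0.321
gripper_force: 25.0
```

```bash
python3 w.py w2.png
```

```text
[ 0.60107007 -0.00140392  0.19940593] [-2.12667500e+00 -2.31218701e+00  2.05938943e-03] [-0.5   0.46  0.6   1.7  -0.29  1.07  0.28]
[[0.996, 0.08, 0.025, 0.594], [0.084, -0.947, -0.309, 0.082], [-0.001, 0.31, -0.951, 0.357]]
```

View pics/w2.png

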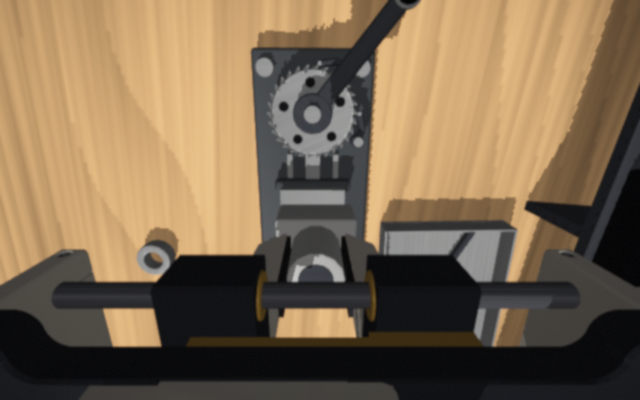

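The wrist view shows the hub at (312,114) and the moving jaw at rows 180–235. The held housing hides the gap, so I'll shift to -y to see it.

jog_arm --rows '[[[0.2,-6,0],[0,0,0],0.2],[[0.4,-11,0],[0,0,0],0.2],[[0.4,-13,0],[0,0,0],0.2],[[0.4,-13,0],[0,0,0],0.2],[[0.4,-13,0],[0,0,0],0.2]]'

```text
clock: 6.58
position: [0.6056, -0.1294, 0.1995]
ee_rot: [-2.125, -2.312, -0.001]
force: [0.0, 0.8, -3.7]
width: 0.322
gripper_force: 25.0
```

```bash
python3 w.py w3.png; python3 -c "
from h import *
import numpy as np
d=dict(np.load('w2.png.npz'));print('hub',ray(d,312,114,.062))
P=np.load('P.npy')
a=np.radians(4.5);X=np.array([np.cos(a),np.sin(a)]);Y=np.array([-X[1],X[0]])
o=np.array([.6,-.05]);q=(P[...,:2]-o)@np.stack([X,Y],1)
m=(P[...,2]>.043)&(P[...,2]<.056)&(abs(q[...,0])<.05)&(abs(q[...,1])<.09)
n,l,st,c=cv2.connectedComponentsWithStats(m.astype(np.uint8))
for i in range(1,n):
    if st[i,4]>60:
        print(st[i],P[l==i].mean(0).round(4),q[l==i].min(0).round(4),q[l==i].max(0).round(4),cv2.minAreaRect((P[l==i][:,:2]*1000).astype(np.float32)))
"
```

```text
[ 0.60564204 -0.12936947  0.19953985] [-2.12535140e+00 -2.31216772e+00 -1.08809921e-03] [-0.28  0.49  0.61  1.66 -0.31  1.09  0.5 ]
[[0.996, 0.08, 0.026, 0.598], [0.084, -0.948, -0.307, -0.046], [0.0, 0.308, -0.951, 0.358]]
hub [0.59120213 0.06989852 0.062     ]
[284   3  64  20 668] [0.5926 0.0341 0.0441] [-0.0311  0.0747] [0.0269 0.09  ] ((591.4705200195312, 31.920509338378906), (57.95635223388672, 15.299630165100098), 4.54368257522583)
[ 282   61   73   26 1889] [ 0.5983 -0.0205  0.0504] [-0.0342  0.0181] [0.0356 0.0408] ((598.3740844726562, -20.56171989440918), (69.8267593383789, 22.536033630371094), 4.713420391082764)
[ 284  134   68   38 2439] [ 0.6043 -0.0961  0.0493] [-0.0343 -0.0675] [ 0.0355 -0.0274] ((604.3212280273438, -97.34237670898438), (69.95526123046875, 40.032901763916016), 4.8099751472473145)
```

View pics/w3.png

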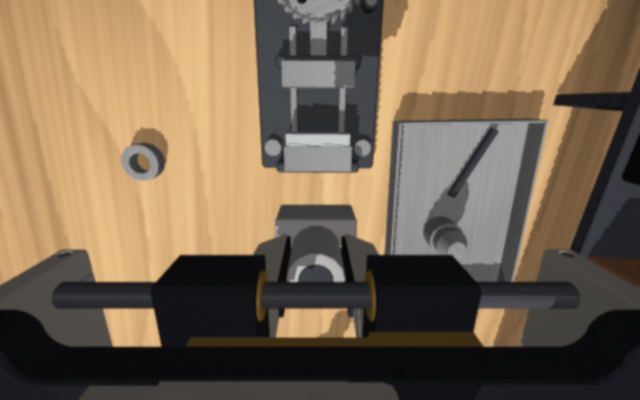

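The gap shows clearly, with the plate edge at row 134 and the moving jaw's face at row 87. It is 45 mm wide, centred at (0.601,-0.0546), at yaw 4.6°.

jog_arm --rows '[[[-0.3,4,0],[0,0,0],0.2],[[-0.5,7.6,-3],[0,0,0],0.2],[[-0.5,7.6,-7],[0,0,0],0.2],[[-0.5,7.6,-9.5],[0,0,0],0.2],[[-0.5,7.6,-9.5],[0,0,0],0.2],[[-0.5,7.6,-9.5],[0,0,0],0.2]]'

```text
clock: 7.38
position: [0.6014, -0.054, 0.1058]
ee_rot: [2.125, 2.312, 0.002]
force: [-1.0, -0.4, -2.5]
width: 0.321
gripper_force: 25.0
```

jog_arm --rows '[[[0,0,-2],[0,0,0],0.2],[[0,0,-4],[0,0,0],0.2],[[0,0,-4.5],[0,0,0],0.2],[[0,0,-4.5],[0,0,0],0.2],[[0,0,-4.8],[0,0,0],0.2],[[0,0,-4.8],[0,0,0],0.2]]'

```text
clock: 8.12
position: [0.6009, -0.0546, 0.0572]
ee_rot: [2.127, 2.312, 0.001]
force: [0.2, 0.3, -2.9]
width: 0.319
gripper_force: 25.0
```

jog_arm --rows '[[[0,0,-0.1],[0,0,0],0.2],[[0,0,-0.1],[0,0,0],0.2]]'

```text
clock: 8.38
position: [0.6011, -0.0547, 0.0567]
ee_rot: [2.127, 2.311, 0.002]
force: [-2.7, 0.0, 6.1]
width: 0.319
gripper_force: 25.0
```

Contact with the bed, so I'll release and rise.

jog_arm --rows '[[[0,0,0.05],[0,0,0],0.65],[[0,0,0.05],[0,0,0],0.65],[[0,0,0.05],[0,0,0],0.65],[[0,0,0.05],[0,0,0],0.65],[[0,0,3],[0,0,0],0.65],[[0,0,8],[0,0,0],0.65],[[0,-2,13],[0,0,0],0.65],[[0,-2,13],[0,0,0],0.65]]'

```text
clock: 9.38
position: [0.6028, -0.0774, 0.1899]
ee_rot: [2.126, 2.304, 0.006]
force: [-0.3, -0.5, -0.1]
width: 0.65
gripper_force: 0.0
```

```bash
cat > m2.py <<'E'
from h import *
d=cam("top");P=cloud(d);save(d,"top1.png")
k=P[140:170,165:200].reshape(-1,3);k=k[(k[:,2]>.095)&(k[:,2]<.115)];print("knob",len(k),k.mean(0),cv2.minEnclosingCircle((k[:,:2]*1000).astype(np.float32)))
E
python3 m2.py; python3 w.py w4.png
```

```text
knob 102 [0.66365655 0.1749014  0.10599497] ((664.8223266601562, 175.96109008789062), 11.035832405090332)
[ 0.60161066 -0.07567929  0.18748115] [2.12677183 2.30837274 0.00386721] [-0.38  0.48  0.61  1.71 -0.31  1.05  0.41]
[[0.997, 0.077, 0.029, 0.594], [0.082, -0.948, -0.308, 0.008], [0.004, 0.31, -0.951, 0.345]]
```

View pics/w4.png

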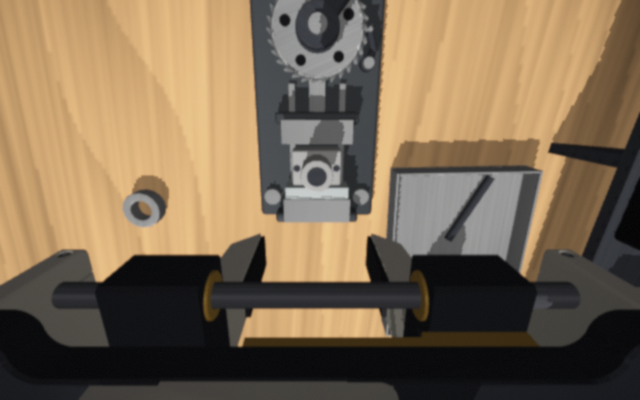

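The wrist view shows the housing standing upright in the gap, with the boss at (317,177) and square to the jaws. Next is the knob.

jog_arm --rows '[[[1,4,0],[0,0,-6],0.6],[[2,8,0],[0,0,-12],0.6],[[3,12,0],[0,0,-18],0.6],[[4,16,0],[0,0,-24],0.6],[[5,20,0],[0,0,-30],0.6],[[6,24,0],[0,0,-36],0.6],[[6.3,25,0],[0,0,-39.6],0.6],[[6.3,25,0],[0,0,-39.6],0.6]]'

```text
clock: 10.48
position: [0.6625, 0.1771, 0.1834]
ee_rot: [-2.782, -1.459, 0.005]
force: [-0.2, -0.3, 0.1]
width: 0.598
gripper_force: 0.0
```

jog_arm --rows '[[[0,0,0],[0,0,0],0.6]]'

```text
clock: 10.6
position: [0.663, 0.1742, 0.1848]
ee_rot: [2.784, 1.455, -0.003]
force: [-0.6, -0.2, 0.9]
width: 0.602
gripper_force: 0.0
```

```bash
python3 w.py w5.png;  python3 -c "
from h import *
P=np.load('P.npy')
m=(P[...,2]>.098)&(P[...,2]<.115)&(np.hypot(P[...,0]-.664,P[...,1]-.175)<.03)
k=P[m];print(len(k));print(k.mean(0),cv2.minEnclosingCircle((k[:,:2]*1000).astype(np.float32)))"
```

```text
[0.66302601 0.17423326 0.18478326] [ 2.78401762  1.45501905 -0.00288452] [-0.78  0.66  0.76  1.5  -0.47  1.18 -0.55]
[[0.821, -0.542, -0.177, 0.711], [-0.571, -0.781, -0.255, 0.243], [-0.0, 0.311, -0.951, 0.343]]
521
[0.66573681 0.17875849 0.10671991] ((664.763671875, 177.48660278320312), 10.919289588928223)
```

jog_arm --rows '[[[0.15,0.2,-4],[0,0,0],0.6],[[0.15,0.2,-8],[0,0,0],0.6],[[0.15,0.2,-11.2],[0,0,0],0.5],[[0.15,0.2,-11.2],[0,0,0],0.3],[[0.15,0.2,-11.2],[0,0,0],0.3],[[0.15,0.2,-11.2],[0,0,0],0.3],[[0.15,0.2,-11.2],[0,0,0],0.3]]' --newtons 10

```text
clock: 11.52
position: [0.6658, 0.1775, 0.075]
ee_rot: [2.784, 1.455, 0.003]
force: [-0.3, -0.1, 0.1]
width: 0.302
gripper_force: 0.0
```

```bash
cat > plan.py <<'E'
# lever world angle list -> shifts (cm) and turn (deg) relative to current TCP
from h import *
import sys
s=arm.observe();p=s["position"];a=s["ee_rot"];ty=2*np.degrees(np.arctan2(a[1],a[0]))-90
piv=np.array([.5912,.0699]);v=p[:2]-piv;f0=np.degrees(np.arctan2(v[1],v[0]))
t=np.array([-v[1],v[0]])/np.hypot(*v)
print("clk %.2f"%s["clock"],"phi %.1f r %.4f z %.4f"%(f0,np.hypot(*v),p[2]),"tooly-phi+90 %.1f"%((ty-f0+90+90)%180-90),"pull %.1f"%(-s["force"][:2]@t),"w %.3f"%s["width"], s["joints"].round(2))
for g in map(float,sys.argv[1:]):
    x=piv+.13*np.array([np.cos(np.radians(g)),np.sin(np.radians(g))])-p[:2]
    print(g,(x*100).round(2),"turn %.1f"%((g-90-ty+90)%180-90))
E
python3 plan.py 60 65 70 75 80 85 90 95 100 105 110 115 120 125 130
```

```text
clk 11.53 phi 55.3 r 0.1309 z 0.0750 tooly-phi+90 -0.1 pull -0.2 w 0.302 [-0.75  0.76  0.69  1.6  -0.56  0.98 -0.49]
60.0 [-0.96  0.5 ] turn 4.8
65.0 [-1.96  1.02] turn 9.8
70.0 [-3.01  1.46] turn 14.8
75.0 [-4.09  1.8 ] turn 19.8
80.0 [-5.2   2.04] turn 24.8
85.0 [-6.32  2.19] turn 29.8
90.0 [-7.46  2.24] turn 34.8
95.0 [-8.59  2.19] turn 39.8
100.0 [-9.71  2.04] turn 44.8
105.0 [-10.82   1.8 ] turn 49.8
110.0 [-11.9    1.46] turn 54.8
115.0 [-12.95   1.02] turn 59.8
120.0 [-13.96   0.5 ] turn 64.8
125.0 [-14.91  -0.11] turn 69.8
130.0 [-15.81  -0.8 ] turn 74.8
```

jog_arm --rows '[[[-0.96,0.5,0],[0,0,4.8],0.3],[[-1.96,1.02,0],[0,0,9.8],0.3],[[-3.01,1.46,0],[0,0,14.8],0.3],[[-4.09,1.8,0],[0,0,19.8],0.3],[[-5.2,2.04,0],[0,0,24.8],0.3],[[-6.32,2.19,0],[0,0,29.8],0.3],[[-7.46,2.24,0],[0,0,34.8],0.3]]'

```text
clock: 12.4
position: [0.5913, 0.1999, 0.0745]
ee_rot: [2.218, 2.223, 0.003]
force: [2.1, -0.7, -1.7]
width: 0.303
gripper_force: 1.3
```

```bash
python3 plan.py 95 100 105 110 115 120 124 127
```

```text
clk 12.40 phi 90.0 r 0.1300 z 0.0745 tooly-phi+90 0.2 pull 2.1 w 0.303 [-0.77  0.63  0.54  1.77 -0.41  0.85 -0.04]
95.0 [-1.14 -0.05] turn 4.9
100.0 [-2.26 -0.2 ] turn 9.9
105.0 [-3.37 -0.45] turn 14.9
110.0 [-4.45 -0.79] turn 19.9
115.0 [-5.5  -1.22] turn 24.9
120.0 [-6.51 -1.74] turn 29.9
124.0 [-7.28 -2.23] turn 33.9
127.0 [-7.83 -2.62] turn 36.9
```

Pull is 2.1 N, still running free. I'll finish this stroke short of the front stop.

jog_arm --rows '[[[-1.14,-0.05,0],[0,0,4.9],0.3],[[-2.26,-0.2,0],[0,0,9.9],0.3],[[-3.37,-0.45,0],[0,0,14.9],0.3],[[-4.45,-0.79,0],[0,0,19.9],0.3],[[-5.5,-1.22,0],[0,0,24.9],0.3],[[-6.51,-1.74,0],[0,0,29.9],0.3],[[-7.28,-2.23,0],[0,0,33.9],0.3],[[-7.5,-2.4,0],[0,0,35.4],0.3]]'

```text
clock: 13.4
position: [0.5161, 0.1759, 0.0745]
ee_rot: [1.44, 2.791, 0.003]
force: [2.7, 1.8, -1.0]
width: 0.295
gripper_force: 1.1
```

```bash
python3 plan.py 115 105 95 85 75 65 57 53 51
```

```text
clk 13.40 phi 125.3 r 0.1299 z 0.0745 tooly-phi+90 0.1 pull 3.2 w 0.295 [-0.7   0.5   0.37  1.96 -0.27  0.73  0.45]
115.0 [2.01 1.18] turn -10.4
105.0 [4.14 1.96] turn -20.4
95.0 [6.37 2.35] turn -30.4
85.0 [8.64 2.35] turn -40.4
75.0 [10.87  1.96] turn -50.4
65.0 [13.    1.18] turn -60.4
57.0 [14.59  0.3 ] turn -68.4
53.0 [15.33 -0.22] turn -72.4
51.0 [15.69 -0.5 ] turn -74.4
```

jog_arm --rows '[[[2.01,1.18,0],[0,0,-10.4],0.3],[[4.14,1.96,0],[0,0,-20.4],0.3],[[6.37,2.35,0],[0,0,-30.4],0.3],[[8.64,2.35,0],[0,0,-40.4],0.3],[[10.87,1.96,0],[0,0,-50.4],0.3],[[13.0,1.18,0],[0,0,-60.4],0.3],[[14.4,0.35,0],[0,0,-67.5],0.3],[[14.4,0.35,0],[0,0,-67.5],0.3]]'

```text
clock: 14.4
position: [0.6603, 0.1783, 0.0737]
ee_rot: [2.749, 1.518, -0.0]
force: [0.4, 0.1, 0.5]
width: 0.297
gripper_force: 0.0
```

```bash
python3 plan.py 62 66 70 73 76 79 82 85
```

```text
clk 14.40 phi 57.5 r 0.1285 z 0.0737 tooly-phi+90 0.3 pull 0.3 w 0.297 [-0.75  0.76  0.68  1.61 -0.55  0.97 -0.45]
62.0 [-0.81  0.64] turn 4.2
66.0 [-1.62  1.04] turn 8.2
70.0 [-2.46  1.38] turn 12.2
73.0 [-3.11  1.6 ] turn 15.2
76.0 [-3.77  1.78] turn 18.2
79.0 [-4.43  1.93] turn 21.2
82.0 [-5.1   2.04] turn 24.2
85.0 [-5.78  2.12] turn 27.2
```

jog_arm --rows '[[[-0.81,0.64,0],[0,0,4.2],0.3],[[-1.62,1.04,0],[0,0,8.2],0.3],[[-2.46,1.38,0],[0,0,12.2],0.3],[[-3.11,1.6,0],[0,0,15.2],0.3],[[-3.77,1.78,0],[0,0,18.2],0.3],[[-3.77,1.78,0],[0,0,18.2],0.3]]'

```text
clock: 15.15
position: [0.621, 0.1978, 0.074]
ee_rot: [-2.471, -1.939, -0.0]
force: [-0.2, 0.6, 0.7]
width: 0.298
gripper_force: 0.0
```

```bash
python3 plan.py 79 82 85 88 91 94
```

```text
clk 15.15 phi 76.9 r 0.1314 z 0.0740 tooly-phi+90 -0.6 pull -0.4 w 0.298 [-0.77  0.69  0.6   1.7  -0.48  0.91 -0.21]
79.0 [-0.5  -0.03] turn 2.8
82.0 [-1.17  0.08] turn 5.8
85.0 [-1.85  0.16] turn 8.8
88.0 [-2.53  0.2 ] turn 11.8
91.0 [-3.21  0.2 ] turn 14.8
94.0 [-3.89  0.17] turn 17.8
```

jog_arm --rows '[[[-0.5,0,0],[0,0,2.8],0.3],[[-1.17,0.08,0],[0,0,5.8],0.3],[[-1.85,0.16,0],[0,0,8.8],0.3],[[-2.53,0.2,0],[0,0,11.8],0.3]]'

```text
clock: 15.65
position: [0.5969, 0.1993, 0.074]
ee_rot: [2.26, 2.182, 0.002]
force: [3.1, -0.5, -2.1]
width: 0.302
gripper_force: 1.2
```

```bash
python3 plan.py 91 94 97 100 103 106
```

```text
clk 15.65 phi 87.5 r 0.1295 z 0.0740 tooly-phi+90 0.5 pull 3.1 w 0.302 [-0.77  0.65  0.55  1.75 -0.43  0.86 -0.06]
91.0 [-0.79  0.06] turn 3.0
94.0 [-1.47  0.03] turn 6.0
97.0 [-2.15 -0.04] turn 9.0
100.0 [-2.82 -0.14] turn 12.0
103.0 [-3.49 -0.27] turn 15.0
106.0 [-4.15 -0.44] turn 18.0
```

jog_arm --rows '[[[-0.79,0.06,0],[0,0,3],0.3],[[-1.47,0.03,0],[0,0,6],0.3],[[-2.15,-0.04,0],[0,0,9],0.3]]'

```text
clock: 16.02
position: [0.5753, 0.1989, 0.074]
ee_rot: [2.081, 2.352, 0.001]
force: [2.6, -0.0, -1.6]
width: 0.305
gripper_force: 1.1
```

```bash
python3 plan.py 100 103 106 109 112
```

```text
clk 16.02 phi 97.0 r 0.1300 z 0.0740 tooly-phi+90 -0.0 pull 2.6 w 0.305 [-0.76  0.61  0.51  1.81 -0.39  0.83  0.06]
100.0 [-0.67 -0.1 ] turn 3.0
103.0 [-1.33 -0.24] turn 6.0
106.0 [-1.99 -0.41] turn 9.0
109.0 [-2.64 -0.61] turn 12.0
112.0 [-3.28 -0.85] turn 15.0
```

jog_arm --rows '[[[-0.67,-0.1,0],[0,0,3],0.3],[[-1.33,-0.24,0],[0,0,6],0.3],[[-1.99,-0.41,0],[0,0,9],0.3]]'

```text
clock: 16.4
position: [0.5554, 0.1949, 0.074]
ee_rot: [1.89, 2.508, 0.002]
force: [1.8, 0.4, -2.3]
width: 0.3
gripper_force: 0.9
```

```bash
python3 plan.py 109 112 115 118 121
```

```text
clk 16.40 phi 106.0 r 0.1300 z 0.0740 tooly-phi+90 0.0 pull 1.8 w 0.300 [-0.75  0.57  0.47  1.86 -0.35  0.79  0.18]
109.0 [-0.66 -0.21] turn 3.0
112.0 [-1.29 -0.45] turn 6.0
115.0 [-1.92 -0.72] turn 9.0
118.0 [-2.53 -1.02] turn 12.0
121.0 [-3.12 -1.36] turn 15.0
```

jog_arm --rows '[[[-0.66,-0.21,0],[0,0,3],0.3],[[-1.29,-0.45,0],[0,0,6],0.3],[[-1.92,-0.72,0],[0,0,9],0.3]]'

```text
clock: 16.77
position: [0.5367, 0.188, 0.0741]
ee_rot: [1.687, 2.649, 0.003]
force: [3.8, 1.6, -3.9]
width: 0.301
gripper_force: 2.3
```

```bash
python3 plan.py 117 119 121 123 125 127
```

```text
clk 16.77 phi 114.8 r 0.1301 z 0.0741 tooly-phi+90 0.2 pull 4.2 w 0.301 [-0.73  0.54  0.43  1.91 -0.31  0.76  0.31]
117.0 [-0.45 -0.23] turn 2.0
119.0 [-0.85 -0.44] turn 4.0
121.0 [-1.24 -0.67] turn 6.0
123.0 [-1.63 -0.91] turn 8.0
125.0 [-2.   -1.16] turn 10.0
127.0 [-2.37 -1.43] turn 12.0
```

Pull is climbing (4.2 N), so smaller steps now.

jog_arm --rows '[[[-0.45,-0.23,0],[0,0,2],0.3],[[-0.85,-0.44,0],[0,0,4],0.3],[[-1.24,-0.67,0],[0,0,6],0.3],[[-1.24,-0.67,0],[0,0,6],0.3]]'

```text
clock: 17.27
position: [0.524, 0.181, 0.0741]
ee_rot: [1.549, 2.733, 0.002]
force: [2.9, 2.5, -2.4]
width: 0.301
gripper_force: 2.2
```

```bash
python3 plan.py 123 125 127 128
```

```text
clk 17.27 phi 121.2 r 0.1299 z 0.0741 tooly-phi+90 -0.3 pull 3.8 w 0.301 [-0.71  0.52  0.4   1.94 -0.29  0.74  0.39]
123.0 [-0.36 -0.21] turn 2.1
125.0 [-0.73 -0.46] turn 4.1
127.0 [-1.1  -0.73] turn 6.1
128.0 [-1.28 -0.87] turn 7.1
```

jog_arm --rows '[[[-0.36,-0.21,0],[0,0,2.1],0.3],[[-0.73,-0.46,0],[0,0,4.1],0.3],[[-1.1,-0.73,0],[0,0,6.1],0.3],[[-1.1,-0.73,0],[0,0,6.1],0.3]]'

```text
clock: 17.77
position: [0.5134, 0.1741, 0.0741]
ee_rot: [1.401, 2.811, 0.003]
force: [5.6, 4.5, -3.6]
width: 0.298
gripper_force: 3.3
```

```bash
python3 plan.py 129 130 115 105 95 85 75 65 61 57 54
```

```text
clk 17.77 phi 126.7 r 0.1301 z 0.0741 tooly-phi+90 0.3 pull 7.2 w 0.298 [-0.69  0.5   0.37  1.97 -0.26  0.72  0.48]
129.0 [-0.4  -0.32] turn 2.0
130.0 [-0.58 -0.46] turn 3.0
115.0 [2.29 1.36] turn -12.0
105.0 [4.42 2.13] turn -22.0
95.0 [6.65 2.53] turn -32.0
85.0 [8.91 2.53] turn -42.0
75.0 [11.15  2.13] turn -52.0
65.0 [13.27  1.36] turn -62.0
61.0 [14.08  0.95] turn -66.0
57.0 [14.86  0.48] turn -70.0
54.0 [15.42  0.09] turn -73.0
```

7.2 N with the front stop close, so I'll swing back partway and take another bite.

jog_arm --rows '[[[1.1,0.8,0],[0,0,-6],0.3],[[2.29,1.36,0],[0,0,-12],0.3],[[4.42,2.13,0],[0,0,-22],0.3],[[6.65,2.53,0],[0,0,-32],0.3],[[8.91,2.53,0],[0,0,-42],0.3],[[11.15,2.13,0],[0,0,-52],0.3],[[13.27,1.36,0],[0,0,-62],0.3],[[13.27,1.36,0],[0,0,-62],0.3]]'

```text
clock: 18.77
position: [0.6455, 0.1856, 0.0733]
ee_rot: [2.65, 1.685, -0.003]
force: [0.1, 0.2, 0.1]
width: 0.297
gripper_force: 0.0
```

```bash
python3 plan.py 68 70 72 74 76 78 80 82 84
```

```text
clk 18.77 phi 64.9 r 0.1278 z 0.0733 tooly-phi+90 0.1 pull 0.0 w 0.297 [-0.76  0.73  0.66  1.64 -0.53  0.95 -0.35]
68.0 [-0.56  0.49] turn 3.1
70.0 [-0.98  0.65] turn 5.1
72.0 [-1.41  0.8 ] turn 7.1
74.0 [-1.85  0.93] turn 9.1
76.0 [-2.28  1.05] turn 11.1
78.0 [-2.73  1.15] turn 13.1
80.0 [-3.17  1.24] turn 15.1
82.0 [-3.62  1.31] turn 17.1
84.0 [-4.07  1.36] turn 19.1
```

jog_arm --rows '[[[-0.56,0.49,0],[0,0,3.1],0.3],[[-0.98,0.65,0],[0,0,5.1],0.3],[[-1.41,0.8,0],[0,0,7.1],0.3],[[-1.85,0.93,0],[0,0,9.1],0.3]]'

```text
clock: 19.27
position: [0.6274, 0.196, 0.0741]
ee_rot: [2.504, 1.895, 0.003]
force: [6.5, -0.9, -5.0]
width: 0.295
gripper_force: 3.4
```

```bash
python3 plan.py 76 78 80 82 84 86
```

```text
clk 19.27 phi 74.0 r 0.1312 z 0.0741 tooly-phi+90 0.2 pull 6.5 w 0.295 [-0.77  0.7   0.62  1.68 -0.49  0.91 -0.24]
76.0 [-0.47  0.  ] turn 1.8
78.0 [-0.91  0.1 ] turn 3.8
80.0 [-1.36  0.19] turn 5.8
82.0 [-1.81  0.26] turn 7.8
84.0 [-2.26  0.32] turn 9.8
86.0 [-2.71  0.35] turn 11.8
```

jog_arm --rows '[[[-0.47,0,0],[0,0,1.8],0.3],[[-0.91,0.1,0],[0,0,3.8],0.3],[[-0.91,0.1,0],[0,0,3.8],0.3]]'

```text
clock: 19.65
position: [0.6184, 0.1971, 0.0742]
ee_rot: [2.44, 1.976, 0.003]
force: [5.9, -0.7, -4.2]
width: 0.301
gripper_force: 3.1
```

```bash
python3 plan.py 79 80 81 82 83
```

```text
clk 19.65 phi 77.9 r 0.1300 z 0.0742 tooly-phi+90 0.1 pull 5.9 w 0.301 [-0.77  0.68  0.6   1.71 -0.47  0.9  -0.19]
79.0 [-0.23  0.05] turn 1.0
80.0 [-0.46  0.09] turn 2.0
81.0 [-0.68  0.12] turn 3.0
82.0 [-0.91  0.16] turn 4.0
83.0 [-1.13  0.19] turn 5.0
```

jog_arm --rows '[[[-0.46,0.09,0],[0,0,2],0.3],[[-0.9,0.16,0],[0,0,4],0.3],[[-0.9,0.16,0],[0,0,4],0.3]]'

```text
clock: 20.02
position: [0.6098, 0.1987, 0.0743]
ee_rot: [2.369, 2.06, 0.004]
force: [7.1, -2.3, -5.8]
width: 0.299
gripper_force: 3.7
```

```bash
python3 plan.py 83 84 85 86 88
```

```text
clk 20.02 phi 81.8 r 0.1301 z 0.0743 tooly-phi+90 0.2 pull 7.4 w 0.299 [-0.77  0.67  0.58  1.73 -0.46  0.88 -0.13]
83.0 [-0.27  0.02] turn 1.0
84.0 [-0.5   0.05] turn 2.0
85.0 [-0.73  0.07] turn 3.0
86.0 [-0.95  0.09] turn 4.0
88.0 [-1.4   0.11] turn 6.0
```

jog_arm --rows '[[[-0.3,0.03,0],[0,0,1.3],0.3],[[-0.6,0.06,0],[0,0,2.5],0.3],[[-0.6,0.06,0],[0,0,2.5],0.3],[[-0.6,0.06,0],[0,0,2.5],0.3]]'

```text
clock: 20.52
position: [0.604, 0.1994, 0.0743]
ee_rot: [2.324, 2.11, 0.004]
force: [8.7, -1.0, -5.5]
width: 0.298
gripper_force: 4.0
```

```bash
python3 plan.py 85 86 87 88
```

```text
clk 20.52 phi 84.3 r 0.1301 z 0.0743 tooly-phi+90 0.1 pull 8.8 w 0.298 [-0.77  0.66  0.57  1.74 -0.45  0.87 -0.1 ]
85.0 [-0.15  0.  ] turn 0.5
86.0 [-0.38  0.02] turn 1.5
87.0 [-0.6   0.04] turn 2.5
88.0 [-0.83  0.05] turn 3.5
```

Pull is 8.8 N, so I stop here. Now back to the rear stop.

```bash
python3 plan.py 80 75 70 65 60 55 52 50
```

```text
clk 20.52 phi 84.3 r 0.1301 z 0.0743 tooly-phi+90 0.1 pull 8.8 w 0.298 [-0.77  0.66  0.57  1.74 -0.45  0.87 -0.1 ]
80.0 [ 0.97 -0.14] turn -4.5
75.0 [ 2.08 -0.39] turn -9.5
70.0 [ 3.16 -0.73] turn -14.5
65.0 [ 4.21 -1.16] turn -19.5
60.0 [ 5.22 -1.69] turn -24.5
55.0 [ 6.17 -2.3 ] turn -29.5
52.0 [ 6.72 -2.7 ] turn -32.5
50.0 [ 7.07 -2.99] turn -34.5
```

jog_arm --rows '[[[0.97,-0.14,0],[0,0,-4.5],0.3],[[2.08,-0.39,0],[0,0,-9.5],0.3],[[3.16,-0.73,0],[0,0,-14.5],0.3],[[4.21,-1.16,0],[0,0,-19.5],0.3],[[5.22,-1.69,0],[0,0,-24.5],0.3],[[6.17,-2.3,0],[0,0,-29.5],0.3],[[6.6,-2.6,0],[0,0,-32],0.3],[[6.6,-2.6,0],[0,0,-32],0.3]]'

```text
clock: 21.52
position: [0.6684, 0.1734, 0.0737]
ee_rot: [-2.818, -1.388, 0.0]
force: [0.4, 0.3, 0.2]
width: 0.302
gripper_force: 0.0
```

```bash
python3 plan.py 51 50 49 48 47 46
```

```text
clk 21.52 phi 53.3 r 0.1291 z 0.0737 tooly-phi+90 -0.9 pull 0.2 w 0.302 [-0.75  0.78  0.71  1.59 -0.58  0.99 -0.51]
51.0 [ 0.47 -0.25] turn -1.4
50.0 [ 0.64 -0.4 ] turn -2.4
49.0 [ 0.81 -0.54] turn -3.4
48.0 [ 0.98 -0.69] turn -4.4
47.0 [ 1.15 -0.85] turn -5.4
46.0 [ 1.31 -1.  ] turn -6.4
```

jog_arm --rows '[[[0.47,-0.25,0],[0,0,-1.4],0.3],[[0.64,-0.4,0],[0,0,-2.4],0.3],[[0.81,-0.54,0],[0,0,-3.4],0.3],[[0.98,-0.69,0],[0,0,-4.4],0.3],[[0.98,-0.69,0],[0,0,-4.4],0.3]]'

```text
clock: 22.15
position: [0.678, 0.1674, 0.0737]
ee_rot: [-2.869, -1.277, 0.001]
force: [-3.9, 2.4, 2.1]
width: 0.304
gripper_force: 2.3
```

```bash
python3 plan.py 47 46 45 44
```

```text
clk 22.15 phi 48.3 r 0.1305 z 0.0737 tooly-phi+90 -0.4 pull -4.5 w 0.304 [-0.74  0.79  0.73  1.57 -0.6   1.01 -0.57]
47.0 [ 0.19 -0.24] turn -1.0
46.0 [ 0.35 -0.4 ] turn -2.0
45.0 [ 0.51 -0.55] turn -3.0
44.0 [ 0.67 -0.72] turn -4.0
```

jog_arm --rows '[[[0.15,-0.18,0],[0,0,-0.5],0.3],[[0.2,-0.24,0],[0,0,-0.5],0.3],[[0.2,-0.24,0],[0,0,-0.5],0.3]]'

```text
clock: 22.52
position: [0.6784, 0.1674, 0.0735]
ee_rot: [-2.87, -1.266, 0.003]
force: [-9.1, 8.2, 6.3]
width: 0.301
gripper_force: 6.2
```

```bash
python3 plan.py
```

```text
clk 22.52 phi 48.2 r 0.1308 z 0.0735 tooly-phi+90 -0.6 pull -12.3 w 0.301 [-0.74  0.8   0.73  1.57 -0.6   1.02 -0.57]
```

jog_arm --rows '[[[-0.35,0.35,0],[0,0,0],0.3],[[-0.35,0.35,0],[0,0,0],0.55],[[-0.35,0.35,0],[0,0,0],0.55],[[-0.35,0.35,0],[0,0,0],0.55],[[-0.35,0.35,0],[0,0,0],0.55],[[-0.35,0.35,3],[0,0,0],0.55],[[-0.35,0.35,8],[0,0,0],0.55],[[-0.35,0.35,13],[0,0,0],0.55]]'

```text
clock: 23.52
position: [0.6768, 0.1674, 0.205]
ee_rot: [2.876, 1.264, -0.001]
force: [0.5, 0.5, -0.1]
width: 0.549
gripper_force: 0.0
```

jog_arm --rows '[[[-3,-6,0],[0,0,6],0.6],[[-5,-12,0],[0,0,12],0.6],[[-6,-18,0],[0,0,18],0.6],[[-6,-23,0],[0,0,24],0.6],[[-6,-26,0],[0,0,30],0.6],[[-6,-26,0],[0,0,36],0.6],[[-6,-26,0],[0,0,41],0.6],[[-6,-26,0],[0,0,41],0.6]]'

```text
clock: 24.52
position: [0.6169, -0.0927, 0.2039]
ee_rot: [2.252, 2.19, 0.001]
force: [-0.5, -0.2, 0.8]
width: 0.601
gripper_force: 0.0
```

```bash
python3 w.py w6.png; python3 -c "
from h import *
P=np.load('P.npy')
a=np.radians(4.6);X=np.array([np.cos(a),np.sin(a)]);Y=np.array([-X[1],X[0]])
q=(P[...,:2]-np.array([.6,-.05]))@np.stack([X,Y],1)
m=(P[...,2]>.078)&(P[...,2]<.095)&(abs(q).max(-1)<.06)
b=P[m];print(len(b),cv2.minEnclosingCircle((q[m]*1000).astype(np.float32)))
d=cam('top');P=cloud(d);save(d,'top2.png')
k=P[130:190,150:220].reshape(-1,3);k=k[(k[:,2]>.098)&(k[:,2]<.115)];c=cv2.minEnclosingCircle((k[:,:2]*1000).astype(np.float32));v=np.array(c[0])-[591.2,69.9];print(c,np.degrees(np.arctan2(v[1],v[0]))-49.6)
cv2.imwrite('pics/f.png',cv2.resize(cv2.imread('pics/w6.png')[0:260,180:460],None,fx=2,fy=2))"
```

```text
[ 0.61690725 -0.09268397  0.20386995] [2.25205376e+00 2.19025896e+00 5.48063616e-04] [-0.37  0.5   0.65  1.64 -0.33  1.11  0.35]
[[1.0, -0.026, -0.008, 0.619], [-0.027, -0.951, -0.309, -0.009], [0.001, 0.309, -0.951, 0.362]]
778 ((0.29594361782073975, -9.423497200012207), 14.875367164611816)
((676.2027587890625, 167.92422485351562), 11.050495147705078) -0.5305449933544324
```

View pics/f.png

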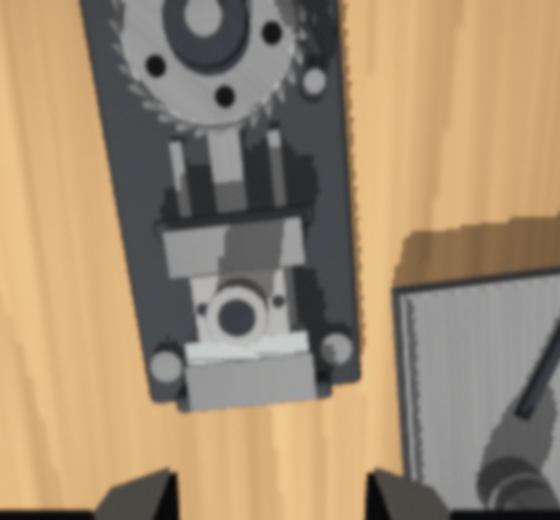

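The crop shows the housing upright and centred, held between the moving jaw and the packing plate (boss at (237,317)). The lever is on its rear stop and the arm is clear.

```bash
python3 -c "
from cell import arm
print(arm.sign_off())"
```

```text
the job is handed in; nothing more can be done
None
```

I handed the job in at about 25 s on the clock: the housing stands upright and centred, clamped between the jaw and the packing plate; the last pull at the knob was 8.8 N, and the lever is back on its rear stop and released.

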